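# Pin the centrifuge rotor and find its heavier bucket

## Task

The centrifuge shook on its last run: one of the two capped buckets hanging in the rotor on the loading stand carries more than the other, though they look the same. Put the lock pin through the rotor's lug into the stand, right home, before you take out a bucket; then lift each bucket clear of its forks in turn to feel its weight, hanging the lighter one back in the rotor. Finish while holding the heavier one upright and still above the empty black tray at the front, clear of it, with the gripper keeping hold; leave the bottle, beaker and carton alone.

Things in the scene. Friction and masses are not known exactly. Their poses are not given: they have to be found in the camera images.
- stand: Loading stand, fixed: grey round base 180 mm across, steel column. Origin: underside centre, on the rotor's axis, z up. At y +62 mm a 26 mm square pillar, top 60 mm high, has the lower lock hole. At y -70 mm a 26 mm square socket, top 54 mm high, is where the pin is parked.
- lock_hole (a point): Centre of the mouth of the lock hole (11 mm wide, 35 mm deep) in the top of the stand's pillar, 60 mm above the bench. The lug's hole starts up to 0.3 rad away from it about the axis, either way; the two are in line when the rotor's axes are parallel to the stand's. The rotor turns with little friction (0.02 N m), 0.8 rad either way from its start.
- rotor: Aluminium two-place rotor. Origin: on its upright axis at bench height, z up. Two rails 10 mm thick along x at y +-31.5 mm, x from -93 to +93 mm. Open-topped U forks in them at x +-75 mm carry the buckets' stubs: 11 mm wide at the bottom, flaring at the rounded tops, bottom 94 mm, top 104 mm above the bench. Hub knob to 127 mm high. A lug at its +y side carries the upper lock hole.
- lug_hole (a point): Centre of the mouth of the 11 mm lock hole in the top of the rotor's lug, 73 mm above the bench, 62 mm from the axis. The hole goes right through the lug (26 mm wide, 10 mm thick), which passes 3 mm above the stand's pillar. A pin standing in it can be used to swing the rotor.
- place_1 (a point): Where the origin of a hanging bucket lies in the rotor's place at +x (75 mm from the axis, 30 mm above the bench).
- place_2 (a point): The same for the rotor's place at -x.
- lock_pin: Loose steel lock pin, 80 mm, 60 g, upright in the stand's socket, tip 16 mm above the bench. Origin: tip of its nose, z up. Nose tapers over 6 mm; shank 8 mm across; collar 20 mm across from 38 to 42 mm; knurled grip 15 mm across from 42 to 80 mm. Home in the lock the collar rests on the lug, tip 35 mm above the bench.
- bucket_1: Steel swing bucket with a closed grey cap, hanging loose in the rotor, y along the rotor's y. Origin: underside centre, z up. Body 46 mm across; stubs 8 mm across out to y +-38 mm at height 68 mm lie in the forks; flange 51 mm across from 81 to 88 mm; knurled cap grip 40 mm across from 88 to 115 mm. 0.2 to 0.6 kg in all; the two differ by 0.2 kg or more.
- bucket_2: The other bucket, outwardly the same, in the other place. Either may be the heavier.
- tray: Black flat tray, 150 mm (x) by 235 mm (y), rim 22 mm high, fixed on the bench to the right. Origin: centre of its underside.
- clear_bottle: Clear reagent bottle with a screw cap, 60 mm across, 141 mm high, standing left of the stand. Origin: centre of its underside. To be left alone.
- beaker: Small beaker, 61 mm across with its spout, 70 mm high, behind the stand to the right. Origin: centre of its underside. To be left alone.
- strip_box: Small carton, 51x110x72 mm, behind the stand to the left. Origin: centre of its underside. To be left alone.
Things that resemble listed ones, but are neither listed nor needed, are in the scene too. Leave any orange or pink look-alike of the bucket_2 alone.

How it is judged:
By the outcome, as a careful person would: the job done as asked, in the order asked, and still so for the second after the job is handed in, while the arm keeps its last pose, push and grip.
It also fails if it takes over 72 s, if anything falls off the work surface, if the arm or the gripper's body presses on something with over 40 N, if the wrist force passes 120 N, or if a joint passes its speed limit or range.

## Robot

A 6-joint arm with a two-finger parallel gripper is mounted at the origin on a cart in front of the work surface, level with it; the furniture and walls round the work are solid. World frame = base frame: x ahead of the robot, y to its left, z up, the work surface at z = 0. Lengths are in m, angles in degrees, forces in N, time in s.
With the tool pointing down it reaches from about 0.375 to 0.9 m from the base axis. Payload 3.1 kg.
Tool frame: the origin (TCP) lies on the centre line of the jaws, within the pads' length; the fingertips stand 8 mm ahead of it and the grasp point (between the pads) lies 11 mm behind it; z points along the fingers, y is the line along which they close (so a half turn about z gives the same grasp; the last joint's range is limited). The gripper opens to 87 mm and grips with 3 to 60 N. Pads are 19 mm wide; open, the fingers measure 117 mm over their backs; the gripper's body (75 mm by 190 mm) begins 51 mm behind the grasp point.
Start: joints at [-79.441, 30.224, 82.088, -0, 67.689, -10.227], TCP at [0.222, -0.584, 0.231] pointing down, gripper open.
Joint ranges: [-176.69, 176.69], [-43.24, 126.21], [12.49, 139.97], [-82, 262], [0, 151.66], [-163.58, 163.58]. Speed limits (degrees/s): [159.86, 159.86, 180, 180, 180, 180].

## Interface

Orientations are given as a 3x3 rotation matrix whose columns are the frame's x, y, z axes.
In Python, from rig import * gives the robot as it stands.
- The arm moves only by the tool step_arm, never from a script. Its argument "targets" is a list of rows, each a list of 5 numbers: the opening, from -1 (shut) to 1 (fully open), then the shift along the world's x, y, z normalised to -1 to 1, where 1 is 0.25 m, then the turn about the world's z normalised to -1 to 1, where 1 is 180 degrees. In form: [[fingers, x, y, z, turn], ...]. A call has 1 to 20 rows; each row is the pose to reach, as a shift and turn from the pose commanded when the call began, turning the shorter way round; what a row does not reach only later rows make up. A row lasts 1/10 s, in which the tool goes at most 50 mm and 8.59 degrees, less where a joint would pass 70% of its speed; a pose out of reach is approached as far as the arm can. A call with a number of a shift or a turn outside -1 to 1 is refused whole. A call with a gripper value outside its range is refused whole. The fingers move at their own pace and stop on an object; the grip force is fixed at half the most. Time passes only in rows, so rows that repeat a pose let the fingers close. It gives the time, the measured TCP pose, the force, the opening and the grip force at its end, in the units of the state.
- read_state(): the state, without advancing time (a new reading comes with each control period).
- capture(name): name is "side" or "top" or "wrist"; returns a dict with "color" (400x640x3 uint8, red, green, blue), "mtx" (3x3 intrinsics, pixels), "pose" (4x4, takes a point from camera to world coordinates). Camera axes: x right, y down, z forward; pixel columns grow to the right and rows downward; lengths in m; the calibration is good to about 2 mm. A picture is of the moment at which its call begins. There is no depth.
- hand_in(): hands the job in; it is judged then, once.
The state is a dict: "time_s": time; "joint_positions": joint angles; "qvel": joint speeds; "tau": joint torques, N m; "position": TCP position; "tcp_rot": TCP orientation; "force": force on the tool from outside, world axes, zero at the start; "moment": the same for the moment, N m; "opening": opening from 0.0 (shut) to 1.0 (fully open); "grasp_force": force on a finger pad.
Only numpy, scipy, OpenCV 4.12 (cv2) and the standard library are available. Lean on these libraries where they do the work, as an engineer would, in place of code of your own. Each camera call takes 0.05 s, during which the arm holds its last target. There are 200 camera calls.

## Working session

There is one attempt and no reset: what is moved stays moved. The work goes in short steps, Python scripts to look and compute and a tool call to move; the robot and the scene stay as the last step left them, time stands still between calls to the robot, and variables do not carry over. Pictures are saved under pics/ and viewed, at most 10 in all, crops included, and the job is handed in when it is done.

Besides the shell and the picture viewer there is one more tool, called after ">>>" as a command line: name --pt "numbers of a row" for each row, then --argument value for the rest. step_arm: Moves the arm, as the interface text tells. Scaled input: -1 to 1 covers 0.25 m each way for a shift and 180 degrees each way for a turn. Its arguments: {"type":"object","properties":{"targets":{"type":"array","items":{"type":"array","items":{"type":"number"}}}},"required":["targets"]}

```bash
mkdir -p pics; ls
python3 - <<'E'
from rig import *
import cv2
s=read_state(); print(s)
for n in ("top","side"):
    c=capture(n); cv2.imwrite(f"pics/{n}0.png",c["color"][:,:,::-1]); print(n,c["mtx"].tolist(),c["pose"].round(4).tolist())
E
```

```text
pics
{'time_s': 0.0, 'joint_positions': array([-7.94411459e+01,  3.02774807e+01,  8.21560200e+01, -2.26909064e-03,
        6.76879943e+01, -1.02290449e+01]), 'qvel': array([-0.10110582,  0.04099881,  0.01856496,  0.03297298,  0.04130011,
       -0.03460763]), 'tau': array([ 5.46308329e-04, -4.40044570e+01, -1.76594371e+01,  6.32212101e-02,
        5.82743017e-02, -1.79556300e-04]), 'position': array([ 0.22168611, -0.58360659,  0.22958956]), 'tcp_rot': array([[ 9.34895377e-01,  3.54923165e-01, -4.24587126e-04],
       [ 3.54923255e-01, -9.34893130e-01,  2.07786714e-03],
       [ 3.40539596e-04, -2.09328423e-03, -9.99997751e-01]]), 'force': array([-0.72514097,  0.07002872,  0.5550519 ]), 'moment': array([0.00205956, 0.07317771, 0.02014641]), 'grasp_force': 0.0, 'opening': 0.9991808320825523}
top [[408.1718271405888, 0.0, 321.3779411621886], [0.0, 408.1718271405888, 198.77015943196272], [0.0, 0.0, 1.0]] [[-0.029, -0.9921, 0.1224, 0.4789], [-0.9994, 0.0312, 0.0167, 0.0454], [-0.0204, -0.1218, -0.9923, 1.3291], [0.0, 0.0, 0.0, 1.0]]
side [[480.57919350353984, 0.0, 314.69112702155155], [0.0, 480.57919350353984, 195.7913537476658], [0.0, 0.0, 1.0]] [[0.9953, -0.0542, 0.08, 0.5309], [-0.0966, -0.5737, 0.8134, -1.0592], [0.0018, -0.8173, -0.5762, 0.8663], [0.0, 0.0, 0.0, 1.0]]
```

View pics/top0.png

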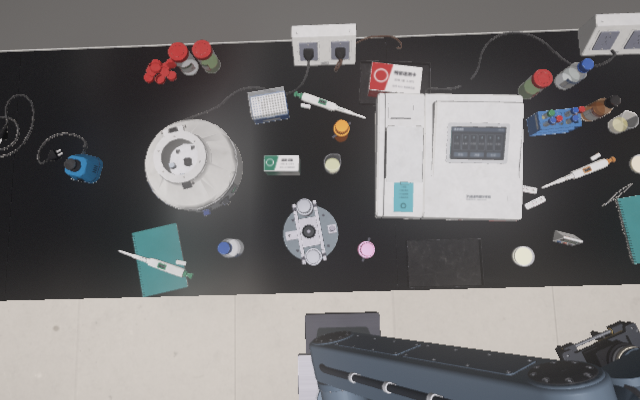

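View pics/side0.png

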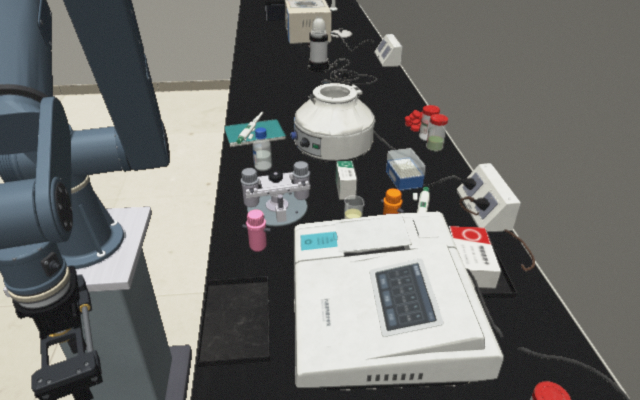

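The top view shows the stand at about (310,233), the two buckets at (305,206) and (313,256), and the pink look-alike at (367,249). The tray is around (444,262). I'll zoom in on the stand in both views.

```bash
cat > h.py <<'E'
from rig import *
import numpy as np, cv2
def ray(c,u,v):
    d=c["pose"][:3,:3]@np.linalg.solve(c["mtx"],[u,v,1.0]); return c["pose"][:3,3],d
def onz(c,u,v,z):
    o,d=ray(c,u,v); return (o+d*(z-o[2])/d[2])[:3]
def proj(c,p):
    q=c["pose"][:3,:3].T@(np.asarray(p)-c["pose"][:3,3]); q=c["mtx"]@q; return q[:2]/q[2]
E
python3 - <<'E'
from h import *
a=capture("top");b=capture("side")
print("stand",onz(a,310,233,0),"tray",onz(a,444,262,0.0),"caps",onz(a,305,206,.145),onz(a,313,256,.145))
def crop(c,u,v,w,h,k): 
    return cv2.resize(c["color"][v:v+h,u:u+w,::-1],None,fx=k,fy=k,interpolation=cv2.INTER_CUBIC)
A=crop(a,270,188,80,90,6);B=crop(b,228,145,90,90,6)
im=np.zeros((540,800,3),np.uint8);B=B[:,:]
A=cv2.resize(A,(400,450));B=cv2.resize(B,(400,400))
im[:450,:400]=A;im[:400,400:]=B
cv2.imwrite("pics/z.png",im)
E
```

```text
stand [0.53188868 0.107975   0.        ] tray [ 0.42658135 -0.31870816  0.        ] caps [0.60512221 0.1137406  0.145     ] [0.45992186 0.09420596 0.145     ]
```

View pics/z.png

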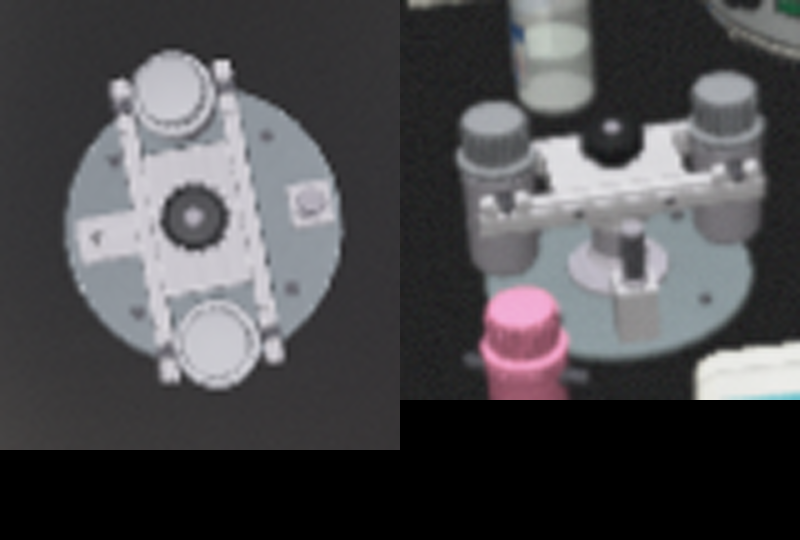

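Top crop: the pin is at about (332,228) full-frame, on the stand's world −y side. The lug is at about (289,236) and the knob at (309,231). The rotor is turned a few degrees, and the side view shows the same arrangement. I'll move above it for a wrist view.

>>> step_arm --pt "1 0.4 0.96 0.5 0.38" --pt "1 0.4 0.96 0.5 0.38" --pt "1 0.4 0.96 0.5 0.38" --pt "1 0.4 0.96 0.5 0.38" --pt "1 0.4 0.96 0.5 0.38" --pt "1 0.4 0.96 0.5 0.38"

```text
time_s: 0.8
position: [0.3224, -0.3418, 0.3567]
tcp_rot: [[0.297, 0.955, 0.001], [0.955, -0.297, -0.0], [0.0, 0.001, -1.0]]
force: [0.1, -1.2, 0.0]
opening: 1.001
grasp_force: 0.0
```

>>> step_arm --pt "1 0.5 1 0 0.13" --pt "1 0.5 1 0 0.13" --pt "1 0.5 1 0 0.13" --pt "1 0.5 1 0 0.13" --pt "1 0.5 1 0 0.13" --pt "1 0.5 1 0 0.13"

```text
time_s: 1.4
position: [0.4474, -0.0911, 0.3556]
tcp_rot: [[-0.103, 0.995, 0.0], [0.995, 0.103, 0.001], [0.001, 0.001, -1.0]]
force: [0.2, 0.2, -0.1]
opening: 1.0
grasp_force: 0.0
```

>>> step_arm --pt "1 0 0.64 0 0" --pt "1 0 0.64 0 0" --pt "1 0 0.64 0 0" --pt "1 0 0.64 0 0" --pt "1 0 0.64 0 0"

```text
time_s: 1.9
position: [0.4464, 0.0672, 0.3555]
tcp_rot: [[-0.104, 0.995, -0.0], [0.995, 0.104, -0.0], [-0.0, -0.0, -1.0]]
force: [-0.8, -0.3, 0.4]
opening: 1.0
grasp_force: 0.0
```

Run:
```python
from h import *
s=read_state(); print(s["time_s"],s["position"],s["tcp_rot"].round(3).tolist(),s["joint_positions"])
c=capture("wrist"); print(c["pose"].round(3).tolist(),c["mtx"][0])
for p in ([.53,.108,.1],[.53,.04,.1],[.53,.17,.07]): print(proj(c,p))
np.save("w1.npy",c,allow_pickle=True)
cv2.imwrite("pics/w1.png",c["color"][:,:,::-1])
```

```text
1.9 [0.44639813 0.06717055 0.35548808] [[-0.104, 0.995, -0.0], [0.995, 0.104, -0.0], [-0.0, -0.0, -1.0]] [-5.66463312e+00  8.20085526e+00  9.54365830e+01 -1.89290778e-02
  7.63704706e+01 -1.16467385e+01]
[[0.995, 0.101, 0.028, 0.44], [0.105, -0.961, -0.255, 0.138], [0.001, 0.256, -0.967, 0.509], [0.0, 0.0, 0.0, 1.0]] [342.14413134   0.         319.62642366]
[392.31422146 143.51012576]
[383.58260817 198.70692274]
[395.2909126   90.34291264]
```

View pics/w1.png

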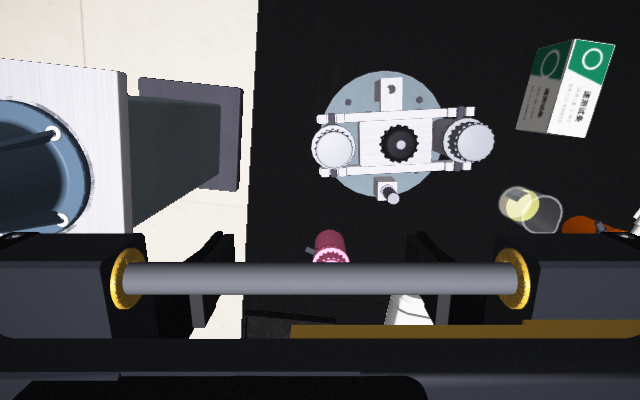

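The wrist view shows the stand with the knob at (400,144), caps at (334,148) and (470,140), pin top at (393,198), and lug hole at (391,88). I'll zoom for sub-pixel points.

Run:
```python
from h import *
c=np.load("w1.npy",allow_pickle=True).item()
im=c["color"][65:210,305:500,::-1]
cv2.imwrite("pics/w1z.png",cv2.resize(im,None,fx=4,fy=4,interpolation=cv2.INTER_CUBIC))
hsv=cv2.cvtColor(np.ascontiguousarray(c["color"]),cv2.COLOR_RGB2HSV)
print(hsv[95,430],hsv[180,350],hsv[92,375],hsv[20,420])
g=cv2.cvtColor(np.ascontiguousarray(c["color"]),cv2.COLOR_RGB2GRAY)
# base outline: blue-grey pixels' outer hull at z~0.01
m=((hsv[...,2]>70)).astype(np.uint8); m[:60]=0;m[215:]=0;m[:,:300]=0;m[:,500:]=0
k=(hsv[...,1]>20)&(m>0)
h=cv2.convexHull(np.argwhere(k)[:,::-1].astype(np.int32)).reshape(-1,2)
print(h.tolist())
```

```text
[106  41 179] [104  40 191] [115  14 107] [105  22  23]
[[494, 142], [493, 146], [492, 149], [490, 152], [484, 158], [467, 170], [394, 204], [392, 204], [377, 200], [356, 192], [324, 177], [313, 157], [312, 155], [311, 150], [311, 144], [312, 139], [319, 114], [332, 98], [338, 91], [343, 86], [350, 81], [353, 79], [359, 76], [364, 74], [370, 72], [377, 71], [393, 71], [399, 72], [411, 76], [473, 106], [491, 129], [494, 135]]
```

View pics/w1z.png

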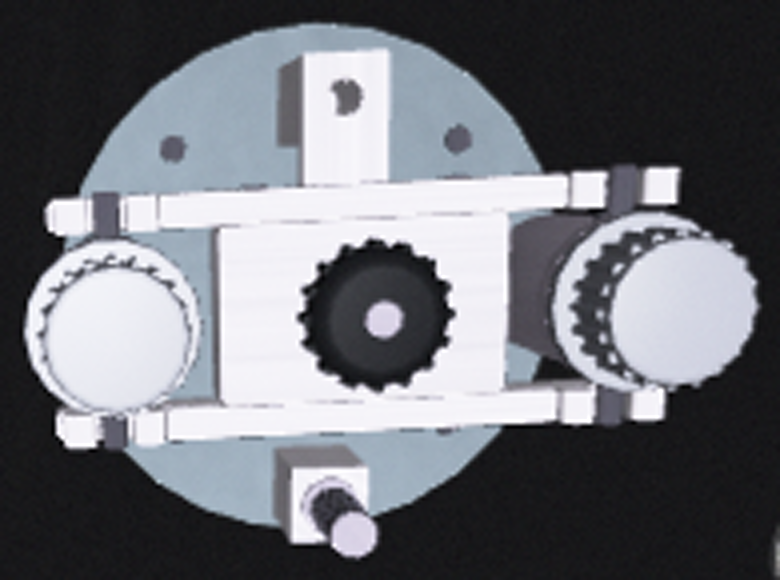

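Zoomed positions: pin top (354,537), lug hole (347,97), knob (384,320), cap tops (118,340) and (685,311), and socket top about (329,504). Next I'll convert these to world coordinates.

Run:
```python
from h import *
c=np.load("w1.npy",allow_pickle=True).item()
f=lambda u,v,z: onz(c,(u+.5)/4-.5+305,(v+.5)/4-.5+65,z)
P={n:f(*a) for n,a in dict(pin=(354,537,.096),sock=(328,504,.054),lug=(347,97,.073),knob=(384,320,.127),capL=(118,340,.145),capR=(685,311,.145),s1=(173,149,.01),s2=(458,139,.01)).items()}
for n,p in P.items(): print(n,p.round(4))
# base ellipse pts from visible arcs
c_=c["color"]; hsv=cv2.cvtColor(np.ascontiguousarray(c_),cv2.COLOR_RGB2HSV)
k=((hsv[...,1]>25)&(hsv[...,2]>110)).astype(np.uint8); k[:60]=0;k[215:]=0;k[:,:300]=0;k[:,500:]=0
pts=[]
for u in list(range(345,415,3)):
    v=np.where(k[:,u])[0]
    pts.append(onz(c,u,v[0]-.5,.008)[:2])
for u in list(range(345,371,3))+list(range(404,425,3)):
    v=np.where(k[:,u])[0]; pts.append(onz(c,u,v[-1]+.5,.008)[:2])
pts=np.array(pts); A=np.c_[2*pts,np.ones(len(pts))]; s=np.linalg.lstsq(A,(pts**2).sum(1),rcond=None)[0]
print("base",s[:2],np.sqrt(s[2]+s[0]**2+s[1]**2), np.abs(np.linalg.norm(pts-s[:2],axis=1)-.09).max())
k=P["knob"][:2]; ang=lambda d: np.degrees(np.arctan2(d[1],d[0]))
print("pin-axis",np.linalg.norm(P["pin"][:2]-k),ang(k-P["pin"][:2])-90,"lug",np.linalg.norm(P["lug"][:2]-k),ang(P["lug"][:2]-k)-90,"caps",np.linalg.norm(P["capR"]-P["capL"]),ang((P["capR"]-P["capL"])[:2]),(P["capR"]+P["capL"])/2)
print("pin-sock-lug",ang(P["lug"][:2]-P["pin"][:2])-90)
# top and side triangulation check
for n,uv in dict(knob=(308.6,231.4),pin=(332.4,227.6)).items(): print(n,proj(capture("top"),P[n]),uv)
d=capture("side"); print(proj(d,P["pin"]),228+632*90/400-400*90/400,145+228*.225,"knob",proj(d,P["knob"]))
t=capture("top")["color"].max(2)
```

```text
pin [0.5428 0.0401 0.096 ]
sock [0.5425 0.0408 0.054 ]
lug [0.5244 0.171  0.073 ]
knob [0.5334 0.1097 0.127 ]
capL [0.4597 0.0984 0.145 ]
capR [0.6076 0.1216 0.145 ]
s1 [0.4786 0.1522 0.01  ]
s2 [0.5775 0.166  0.01  ]
base [0.5337014  0.10976023] 0.0894386251006333 0.001383982443810744
pin-axis 0.07025127015387203 7.662391752022231 lug 0.06192218813859625 8.380898752012087 caps 0.14965376288629173 8.913236996588337 [0.53365197 0.11004    0.145     ]
pin-sock-lug 7.999006130951514
knob [307.32675213 230.83573486] (308.6, 231.4)
pin [330.86055385 227.48572267] (332.4, 227.6)
[280.29394561 195.18825421] 280.2 196.3 knob [275.66054889 172.59848417]
```

>>> step_arm --pt "0 0.385 -0.107 -0.4 0.011" --pt "0 0.385 -0.107 -0.8 0.011" --pt "0 0.385 -0.107 -0.8 0.011" --pt "0 0.385 -0.107 -0.8 0.011" --pt "0 0.385 -0.107 -0.8 0.011" --pt "0 0.385 -0.107 -0.8 0.011" --pt "0 0.385 -0.107 -0.8 0.011"

```text
time_s: 2.85
position: [0.543, 0.0378, 0.1555]
tcp_rot: [[-0.133, 0.991, -0.001], [0.991, 0.133, 0.0], [0.0, -0.001, -1.0]]
force: [0.4, 0.6, 0.9]
opening: 0.522
grasp_force: 0.0
```

Run:
```python
from h import *
s=read_state(); print(s["position"],s["tcp_rot"][:,1])
o=[]
for n in ("wrist","side"):
    c=capture(n); p=proj(c,[.5427,.0404,.096]); g=proj(c,s["position"]); print(n,p,g)
    u,v=int(p[0]),int(p[1]); a,b=(max(v-100,0),max(u-100,0)) if n=="wrist" else (v-50,u-50); w=200 if n=="wrist" else 100
    o.append(cv2.resize(c["color"][a:a+w,b:b+w,::-1],(400,400),interpolation=cv2.INTER_CUBIC)); print(a,b)
cv2.imwrite("pics/p1.png",np.hstack(o))
```

```text
[0.5430292  0.03781463 0.1555253 ] [ 0.99116114  0.13265809 -0.00119133]
wrist [318.21465686 217.40284933] [317.74287823 259.59382801]
117 218
side [280.26434668 195.12293409] [279.55574039 177.69786503]
145 230
```

View pics/p1.png

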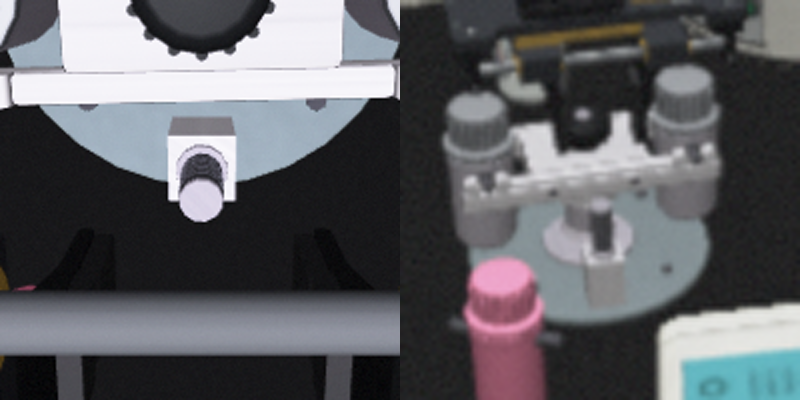

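The pin top lands within 1 px of prediction, so I'll descend and grip.

>>> step_arm --pt "0 0 0.012 -0.15 0" --pt "0 0 0.012 -0.282 0" --pt "0 0 0.012 -0.282 0" --pt "0 0 0.012 -0.282 0" --pt "-1 0 0.012 -0.282 0" --pt "-1 0 0.012 -0.282 0" --pt "-1 0 0.012 -0.282 0" --pt "-1 0 0.012 -0.282 0" --pt "-1 0 0.012 -0.282 0" --pt "-1 0 0.012 -0.282 0"

```text
time_s: 3.95
position: [0.5432, 0.0419, 0.0855]
tcp_rot: [[-0.135, 0.991, 0.0], [0.991, 0.135, -0.0], [-0.0, 0.0, -1.0]]
force: [-1.4, 0.4, 4.7]
opening: 0.16
grasp_force: 30.0
```

>>> step_arm --pt "-1 0 0 0.2 0" --pt "-1 0 0 0.4 0" --pt "-1 0 0 0.54 0" --pt "-1 0 0 0.54 0" --pt "-1 -0.03 0.2 0.54 0" --pt "-1 -0.06 0.4 0.54 0" --pt "-1 -0.073 0.52 0.54 0" --pt "-1 -0.073 0.52 0.54 0" --pt "-1 -0.073 0.52 0.35 0" --pt "-1 -0.073 0.52 0.35 0" --pt "-1 -0.073 0.52 0.35 0" --pt "-1 -0.073 0.52 0.35 0"

```text
time_s: 5.15
position: [0.5258, 0.1713, 0.1735]
tcp_rot: [[-0.134, 0.991, 0.002], [0.991, 0.134, 0.0], [-0.0, 0.002, -1.0]]
force: [-0.4, 1.0, -0.4]
opening: 0.162
grasp_force: 30.0
```

Run:
```python
from h import *
s=read_state(); print(s["position"],s["force"])
o=[]
tip=s["position"]+[0,-.001,-.0695]
for n in ("wrist","top","side"):
    c=capture(n); p=proj(c,[.525,.1712,.073]); print(n,"lug",p,"tip",proj(c,tip),"pintop",proj(c,tip+[0,0,.08]),"knob",proj(c,[.5335,.1098,.127]))
    u,v=int(p[0]),int(p[1]); w=160 if n=="wrist" else 60; a,b=max(v-w//2,0),max(u-w//2,0)
    o.append(cv2.resize(c["color"][a:a+w,b:b+w,::-1],(266,266),interpolation=cv2.INTER_CUBIC)); print(a,b)
    np.save(f"l_{n}.npy",c,allow_pickle=True)
cv2.imwrite("pics/p2.png",np.hstack(o))
```

```text
[0.52575325 0.17134401 0.1735259 ] [-0.43702876  1.03758243 -0.42110678]
wrist lug [317.05825352 204.46916163] tip [317.79245029 217.93525073] pintop [317.41751337 271.26333275] knob [317.20518392 315.93887245]
124 237
top lug [288.36305772 234.94419762] tip [287.60148735 234.3332712 ] pintop [284.67606394 233.32463858] knob [307.29182151 230.80370392]
204 258
side lug [273.06542688 176.94919652] tip [272.82657308 168.38754441] pintop [271.49075113 144.91898767] knob [275.69341525 172.57803914]
146 243
```

View pics/p2.png

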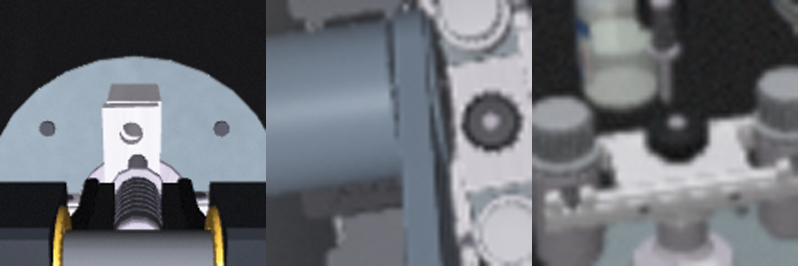

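The wrist crop shows the lug hole at about (316,203) and the pin slightly to its right, with the nose just below the hole in the image. A larger zoom will give an exact offset.

Run:
```python
from h import *
c=np.load("l_wrist.npy",allow_pickle=True).item()
cv2.imwrite("pics/p3.png",cv2.resize(c["color"][165:265,265:370,::-1],None,fx=6,fy=6,interpolation=cv2.INTER_CUBIC))
```

```text
(no output)
```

View pics/p3.png

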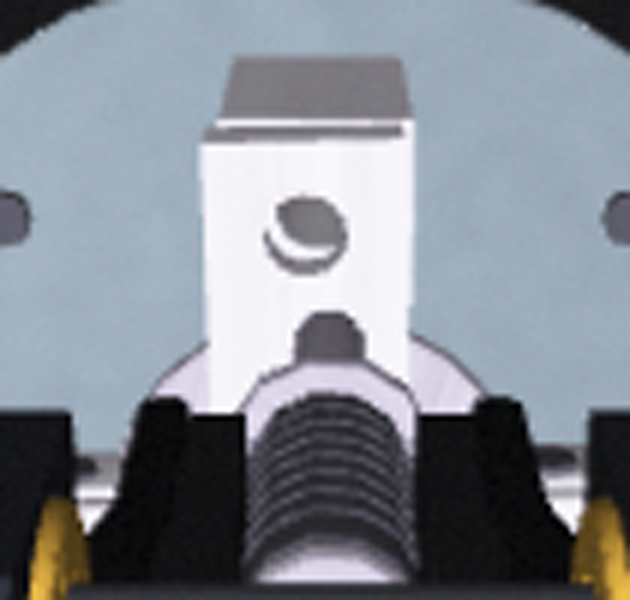

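Zoomed: hole centre at (306,235), so full-frame (315.6,203.8). The pin column is 319.6, so the hole is about 3 mm toward −x of the pin. I'll shift, come down to just above the lug, and check.

>>> step_arm --pt "-1 -0.009 0.005 0 0" --pt "-1 -0.009 0.005 -0.104 0" --pt "-1 -0.009 0.005 -0.104 0" --pt "-1 -0.009 0.005 -0.104 0" --pt "-1 -0.009 0.005 -0.104 0"

```text
time_s: 5.8
position: [0.5231, 0.1733, 0.1474]
tcp_rot: [[-0.135, 0.991, 0.001], [0.991, 0.135, 0.0], [-0.0, 0.001, -1.0]]
force: [0.0, 0.0, -0.7]
opening: 0.161
grasp_force: 30.0
```

Run:
```python
from h import *
s=read_state(); print(s["position"],s["force"])
c=capture("wrist")
cv2.imwrite("pics/p4.png",cv2.resize(c["color"][155:255,265:370,::-1],None,fx=6,fy=6,interpolation=cv2.INTER_CUBIC))
```

```text
[0.52313998 0.17333508 0.14744836] [ 0.00521705  0.02042158 -0.65320719]
```

View pics/p4.png

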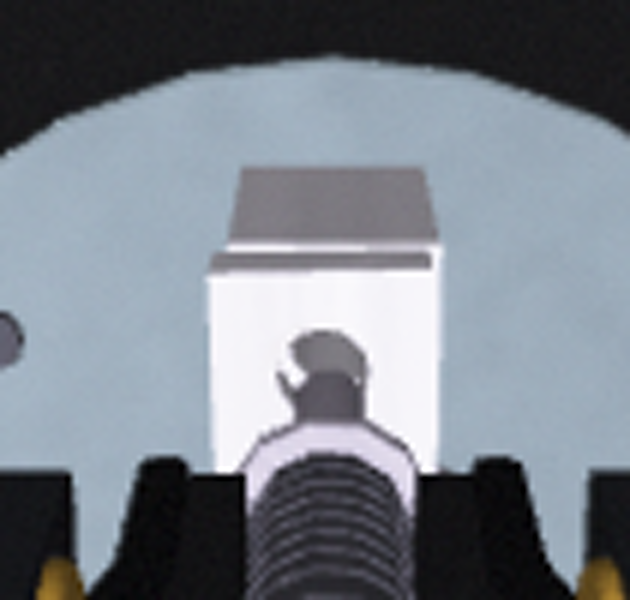

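The pin (column 330) sits about 1 mm right of the lug hole's centre (322), in line with the pillar hole seen through it, and the y agrees. That is within the clearance, so I'll ease down.

>>> step_arm --pt "-1 0 0 -0.02 0" --pt "-1 0 0 -0.04 0" --pt "-1 0 0 -0.056 0" --pt "-1 0 0 -0.056 0"

```text
time_s: 6.25
position: [0.522, 0.1731, 0.1317]
tcp_rot: [[-0.135, 0.991, -0.002], [0.991, 0.135, -0.0], [0.0, -0.002, -1.0]]
force: [-0.0, -0.0, 0.4]
opening: 0.161
grasp_force: 30.0
```

>>> step_arm --pt "-1 0.003 0 -0.02 0" --pt "-1 0.003 0 -0.04 0" --pt "-1 0.003 0 -0.055 0" --pt "-1 0.003 0 -0.055 0"

```text
time_s: 6.65
position: [0.5228, 0.1731, 0.118]
tcp_rot: [[-0.134, 0.991, -0.002], [0.991, 0.134, -0.0], [0.0, -0.002, -1.0]]
force: [0.2, -0.5, 0.6]
opening: 0.158
grasp_force: 30.0
```

>>> step_arm --pt "-1 0 0 -0.02 0" --pt "-1 0 0 -0.04 0" --pt "-1 0 0 -0.054 0" --pt "-1 0 0 -0.058 0" --pt "-1 0 0 -0.058 0"

```text
time_s: 7.15
position: [0.5239, 0.1732, 0.1046]
tcp_rot: [[-0.135, 0.991, 0.001], [0.991, 0.135, 0.0], [-0.0, 0.001, -1.0]]
force: [0.3, -0.6, 1.9]
opening: 0.163
grasp_force: 30.0
```

>>> step_arm --pt "-1 0 0 -0.01 0" --pt "-1 0 0 -0.014 0" --pt "-1 0 0 -0.014 0"

```text
time_s: 7.45
position: [0.5255, 0.1734, 0.1044]
tcp_rot: [[-0.134, 0.991, 0.006], [0.991, 0.134, 0.001], [-0.0, 0.006, -1.0]]
force: [-3.3, -0.7, 22.0]
opening: 0.165
grasp_force: 30.1
```

The collar is seated: 22 N push at TCP z 0.104, which puts the tip at about 35 mm. Now release and move above the near bucket.

>>> step_arm --pt "-0.2 0 0 0.014 0" --pt "-0.2 0 0 0.014 0" --pt "-0.2 0 0 0.014 0" --pt "-0.2 0 0 0.1 0" --pt "-0.2 0 0 0.28 0" --pt "0.38 0 0 0.4 0" --pt "0.38 -0.1 -0.11 0.4 0" --pt "0.38 -0.2 -0.23 0.4 0" --pt "0.38 -0.258 -0.296 0.4 0" --pt "0.38 -0.258 -0.296 0.4 0" --pt "0.38 -0.258 -0.296 0.4 0" --pt "0.38 -0.258 -0.296 0.4 0"

```text
time_s: 8.65
position: [0.46, 0.0997, 0.2007]
tcp_rot: [[-0.135, 0.991, 0.001], [0.991, 0.135, 0.0], [0.0, 0.001, -1.0]]
force: [-0.4, -0.4, -0.1]
opening: 0.689
grasp_force: 0.0
```

Run:
```python
from h import *
s=read_state(); print(s["position"],s["force"])
c=capture("wrist"); d=capture("side")
w=c["color"][:,:,::-1]; np.save("b1.npy",c,allow_pickle=True)
for n,p in dict(pintop=[.525,.1712,.115],capL=[.4592,.0994,.145]).items(): print(n,proj(c,p),proj(d,p))
u,v=proj(d,[.525,.1712,.1]).astype(int)
b=cv2.resize(d["color"][v-40:v+40,u-40:u+40,::-1],(300,300),interpolation=cv2.INTER_CUBIC)
im=np.zeros((300,780,3),np.uint8); im[:,:480]=cv2.resize(w,(480,300)); im[:,480:]=b[:,:300]
cv2.imwrite("pics/p5.png",im)
```

```text
[0.46000844 0.09968688 0.20066129] [-0.38102798 -0.36836016 -0.13832899]
pintop [426.28622087 122.69427013] [272.3879278  165.12018264]
capL [316.69084751 223.31014558] [249.06452794 170.47627064]
```

View pics/p5.png

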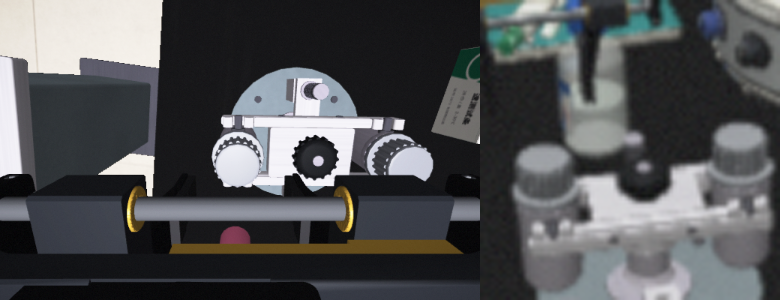

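The pin's top shows at (428,121), against a predicted (426,123) for home, so it is locked. Now I'll measure the near cap's centre numerically.

Run:
```python
from h import *
c=np.load("b1.npy",allow_pickle=True).item(); g=cv2.cvtColor(np.ascontiguousarray(c["color"]),cv2.COLOR_RGB2GRAY)
sc=342/np.linalg.norm(c["pose"][:3,3]-[.4592,.0994,.145])
print("px/mm",sc/1000)
z=cv2.resize(g[180:245,270:365],None,fx=4,fy=4,interpolation=cv2.INTER_CUBIC)
r=sc*.02*4
h=cv2.HoughCircles(z,cv2.HOUGH_GRADIENT,1,20,param1=120,param2=15,minRadius=int(r*.8),maxRadius=int(r*1.25)); print(r)
for x,y,q in h[0][:4]: u,v=(x+.5)/4-.5+270,(y+.5)/4-.5+180; print(u,v,q,onz(c,u,v,.145))
```

```text
px/mm 1.5462199687573939
123.69759750059151
316.25 221.75 119.1 [0.45877789 0.10041094 0.145     ]
316.25 209.25 137.8 [0.45766574 0.10872441 0.145     ]
316.75 215.75 127.9 [0.45855902 0.10446478 0.145     ]
321.5 225.25 144.6 [0.46245401 0.098509   0.145     ]
```

>>> step_arm --pt "0.38 -0.007 0.002 -0.15 0" --pt "0.38 -0.007 0.002 -0.287 0" --pt "0.38 -0.007 0.002 -0.287 0" --pt "0.38 -0.007 0.002 -0.287 0" --pt "-1 -0.007 0.002 -0.287 0" --pt "-1 -0.007 0.002 -0.287 0" --pt "-1 -0.007 0.002 -0.287 0" --pt "-1 -0.007 0.002 -0.287 0" --pt "-1 -0.007 0.002 -0.287 0"

```text
time_s: 9.65
position: [0.4579, 0.0997, 0.13]
tcp_rot: [[-0.134, 0.991, 0.002], [0.991, 0.134, 0.0], [-0.0, 0.002, -1.0]]
force: [-0.5, 0.5, 6.1]
opening: 0.455
grasp_force: 30.0
```

>>> step_arm --pt "-1 0 0 0.03 0" --pt "-1 0 0 0.06 0" --pt "-1 0 0 0.12 0" --pt "-1 0 0 0.18 0" --pt "-1 0 0 0.24 0" --pt "-1 0 0 0.24 0" --pt "-1 0 0 0.24 0" --pt "-1 0 0 0.24 0" --pt "-1 0 0 0.24 0" --pt "-1 0 0 0.24 0"

```text
time_s: 10.65
position: [0.4567, 0.0997, 0.1884]
tcp_rot: [[-0.134, 0.991, -0.001], [0.991, 0.134, 0.0], [0.0, -0.001, -1.0]]
force: [1.2, 1.0, -2.6]
opening: 0.447
grasp_force: 30.0
```

```bash
cat > wt.py <<'E'
from h import *
f=[];m=[]
for i in range(12): capture("side"); s=read_state(); f.append(s["force"]); m.append(s["moment"])
print(s["time_s"],s["position"],s["tcp_rot"][:,2],s["opening"],s["grasp_force"]); print("F",np.mean(f,0),np.std(f,0),"M",np.mean(m,0))
E
python3 wt.py
```

```text
11.25 [0.45710875 0.09972946 0.18907272] [ 9.26582085e-05  2.47153783e-05 -9.99999995e-01] 0.4499147351993806 29.999867035076022
F [-0.1780419  -0.02037363 -2.13027735] [0.53425639 0.36411979 0.39182257] M [-0.01187687 -0.11567516  0.00131313]
```

About 2.1 N (0.22 kg), so this must be the lighter one. Hang it back.

>>> step_arm --pt "-1 0 0 -0.05 0" --pt "-1 0 0 -0.1 0" --pt "-1 0 0 -0.13 0" --pt "-1 0 0 -0.16 0" --pt "-1 0 0 -0.18 0" --pt "-1 0 0 -0.2 0" --pt "-1 0 0 -0.22 0" --pt "-1 0 0 -0.237 0" --pt "-1 0 0 -0.237 0" --pt "-1 0 0 -0.237 0" --pt "-1 0 0 -0.237 0"

```text
time_s: 12.35
position: [0.4573, 0.0997, 0.1301]
tcp_rot: [[-0.135, 0.991, 0.001], [0.991, 0.135, -0.0], [-0.0, 0.001, -1.0]]
force: [-1.1, -0.4, 2.6]
opening: 0.453
grasp_force: 30.0
```

```bash
sed -i 's/range(12)/range(4)/' wt.py; python3 wt.py
```

```text
12.55 [0.45725376 0.09969614 0.13003837] [ 5.13936179e-04 -5.48909038e-05 -9.99999866e-01] 0.44986038846562176 29.999838606454432
F [-0.44172891  0.00570381  3.07969571] [0.48979522 0.25401536 0.56540712] M [-0.04244851  0.06783881 -0.00338075]
```

>>> step_arm --pt "0.38 0 0 0 0" --pt "0.38 0 0 0 0" --pt "0.38 0 0 0 0" --pt "0.38 0 0 0 0" --pt "0.38 0 0 0.1 0" --pt "0.38 0 0 0.28 0" --pt "0.38 0 0 0.28 0" --pt "0.38 0.2 0.028 0.28 0" --pt "0.38 0.4 0.056 0.28 0" --pt "0.38 0.594 0.083 0.28 0" --pt "0.38 0.594 0.083 0.28 0" --pt "0.38 0.594 0.083 0.28 0" --pt "0.38 0.594 0.083 0.28 0"

```text
time_s: 13.85
position: [0.6036, 0.1204, 0.1987]
tcp_rot: [[-0.135, 0.991, -0.004], [0.991, 0.135, -0.0], [0.0, -0.004, -1.0]]
force: [0.3, -0.5, -0.1]
opening: 0.692
grasp_force: 0.0
```

Run:
```python
from h import *
s=read_state(); print(s["position"],s["force"])
c=capture("wrist"); g=cv2.cvtColor(np.ascontiguousarray(c["color"]),cv2.COLOR_RGB2GRAY)
p=proj(c,[.606,.1205,.145]); print(p)
def cap(c,g,p,w):
    u0,v0=int(p[0])-w,int(p[1])-w+8
    z=cv2.resize(g[v0:v0+2*w,u0:u0+2*w],None,fx=4,fy=4,interpolation=cv2.INTER_CUBIC)
    h=cv2.HoughCircles(z,cv2.HOUGH_GRADIENT,1,20,param1=120,param2=15,minRadius=108,maxRadius=128)
    for x,y,q in h[0][:3]: u,v=(x+.5)/4-.5+u0,(y+.5)/4-.5+v0; print(u,v,q,onz(c,u,v,.145))
cap(c,g,p,45)
# replaced bucket L from side: cap top position, symmetric with R
d=capture("side"); t=capture("top")
hs=d["color"].astype(int)
for n in ([.4592,.0994,.145],[.6078,.1202,.145]): print("side",proj(d,n))
cv2.imwrite("s_now.png",d["color"])
b=cv2.imread("pics/side0.png")[:,:,::-1].astype(int)
u,v=proj(d,[.4592,.0994,.11]).astype(int)
A=b[v-35:v+35,u-24:u+24].sum(2).astype(np.float32);B=hs[v-35:v+35,u-24:u+24].sum(2).astype(np.float32)
print("shift of near bucket, side view px",cv2.phaseCorrelate(A,B))
```

```text
[0.6035583  0.12043558 0.19867683] [ 0.29967194 -0.48722773 -0.10343343]
[322.20330871 224.47079779]
324.5 228.0 119.7 [0.60778547 0.11833701 0.145     ]
318.25 212.75 119.6 [0.60244713 0.12791408 0.145     ]
322.25 219.75 127.4 [0.60559567 0.12364416 0.145     ]
side [249.06452794 170.47627064]
side [301.20361934 164.04832622]
shift of near bucket, side view px ((-0.1198654335430831, -0.10013854371405273), 0.9814462330606248)
```

The near bucket is back to within 0.1 px. The far cap is about 3 mm toward +x; I'll re-read the settled pose.

```bash
python3 wt.py
```

```text
14.2 [0.60514344 0.12040693 0.20012788] [ 1.69793305e-04 -2.51664775e-05 -9.99999985e-01] 0.6906270141723263 0.0
F [ 0.36494084 -0.11958121 -0.112808  ] [0.11030061 0.54500406 0.59682803] M [-0.0167135  -0.12897614 -0.01125007]
```

>>> step_arm --pt "0.38 0.006 0 -0.14 0" --pt "0.38 0.006 0 -0.282 0" --pt "0.38 0.006 0 -0.282 0" --pt "0.38 0.006 0 -0.282 0" --pt "0.38 0.006 0 -0.282 0" --pt "-1 0.006 0 -0.282 0" --pt "-1 0.006 0 -0.282 0" --pt "-1 0.006 0 -0.282 0" --pt "-1 0.006 0 -0.282 0" --pt "-1 0.006 0 -0.282 0" --pt "-1 0.006 0 -0.282 0"

```text
time_s: 15.3
position: [0.607, 0.1205, 0.13]
tcp_rot: [[-0.135, 0.991, -0.0], [0.991, 0.135, -0.0], [-0.0, -0.0, -1.0]]
force: [-2.0, -0.5, 5.8]
opening: 0.45
grasp_force: 29.9
```

>>> step_arm --pt "-1 0 0 0.03 0" --pt "-1 0 0 0.06 0" --pt "-1 0 0 0.12 0" --pt "-1 0 0 0.18 0" --pt "-1 0 0 0.24 0" --pt "-1 0 0 0.24 0" --pt "-1 0 0 0.24 0" --pt "-1 0 0 0.24 0" --pt "-1 0 0 0.24 0" --pt "-1 0 0 0.24 0"

```text
time_s: 16.3
position: [0.6066, 0.1204, 0.1884]
tcp_rot: [[-0.135, 0.991, -0.002], [0.991, 0.135, 0.0], [0.0, -0.002, -1.0]]
force: [-0.9, 0.3, -5.6]
opening: 0.454
grasp_force: 29.9
```

```bash
sed -i 's/range(4)/range(10)/' wt.py; python3 wt.py
```

```text
16.8 [0.60708697 0.12045454 0.18936138] [ 9.58446914e-05  2.53217648e-05 -9.99999995e-01] 0.4495280378507814 29.92829830851406
F [-0.05321849  0.02120321 -5.11157868] [0.38121859 0.47550477 0.4356653 ] M [ 0.00667486 -0.12576907 -0.00139727]
```

The far bucket weighs about 5.1 N (0.52 kg), so it is the heavier. Carry it over the near side to the tray.

>>> step_arm --pt "-1 0 0 0.1 0" --pt "-1 0 0 0.22 0" --pt "-1 0 0 0.34 0" --pt "-1 0 0 0.46 0" --pt "-1 0 0 0.52 0" --pt "-1 -0.05 -0.01 0.52 0" --pt "-1 -0.15 -0.04 0.52 0" --pt "-1 -0.27 -0.08 0.52 0" --pt "-1 -0.39 -0.12 0.52 0" --pt "-1 -0.51 -0.16 0.52 0" --pt "-1 -0.61 -0.2 0.52 0" --pt "-1 -0.68 -0.23 0.52 0" --pt "-1 -0.72 -0.24 0.52 0" --pt "-1 -0.72 -0.24 0.52 0"

```text
time_s: 18.2
position: [0.4258, 0.0605, 0.3195]
tcp_rot: [[-0.134, 0.991, -0.0], [0.991, 0.134, 0.0], [0.0, -0.0, -1.0]]
force: [-0.1, 0.2, -5.1]
opening: 0.452
grasp_force: 29.9
```

>>> step_arm --pt "-1 0 -0.05 0 0" --pt "-1 0 -0.14 0 0" --pt "-1 0 -0.25 0 0" --pt "-1 0 -0.37 0 0" --pt "-1 0 -0.49 0 0" --pt "-1 0 -0.61 0 0" --pt "-1 0 -0.73 0 0" --pt "-1 0 -0.84 0 0" --pt "-1 0 -0.93 0 0" --pt "-1 0 -1 0 0" --pt "-1 0 -1 0 0"

```text
time_s: 19.3
position: [0.4286, -0.1937, 0.3194]
tcp_rot: [[-0.132, 0.991, 0.002], [0.991, 0.132, -0.003], [-0.004, 0.001, -1.0]]
force: [0.5, 0.1, -5.0]
opening: 0.453
grasp_force: 29.9
```

Run:
```python
from h import *
s=read_state(); print(s["position"],s["joint_positions"],s["opening"],s["force"])
i=cv2.imread("pics/top0.png")[:,:,::-1].astype(int); t=capture("top")
# tray: check by edges of the lighter surface inside dark bench
g=cv2.GaussianBlur(cv2.imread("pics/top0.png",0),(3,3),0)
m=cv2.Canny(g,12,30)[225:292,395:495]
ys,xs=np.where(m); 
print("cols",[(k+395,n) for k,n in enumerate(m.sum(0)//255) if n>20],"rows",[(k+225,n) for k,n in enumerate(m.sum(1)//255) if n>30])
```

```text
[ 0.42863534 -0.19367887  0.31936921] [-3.79065677e+01  1.18814142e+01  9.66667453e+01 -9.60459996e-02
  7.12455869e+01 -4.54589913e+01] 0.4527481758331214 [ 0.50767268  0.14647793 -4.96425228]
cols [(408, np.uint64(24)), (480, np.uint64(28))] rows [(289, np.uint64(38)), (290, np.uint64(33))]
```

>>> step_arm --pt "-1 0 -0.06 0 0" --pt "-1 0 -0.16 -0.04 0" --pt "-1 0 -0.27 -0.1 0" --pt "-1 0 -0.37 -0.18 0" --pt "-1 0 -0.45 -0.26 0" --pt "-1 0 -0.5 -0.33 0" --pt "-1 0 -0.5 -0.38 0" --pt "-1 0 -0.5 -0.4 0" --pt "-1 0 -0.5 -0.4 0" --pt "-1 0 -0.5 -0.4 0" --pt "-1 0 -0.5 -0.4 0" --pt "-1 0 -0.5 -0.4 0" --pt "-1 0 -0.5 -0.4 0" --pt "-1 0 -0.5 -0.4 0" --pt "-1 0 -0.5 -0.4 0" --pt "-1 0 -0.5 -0.4 0"

```text
time_s: 20.95
position: [0.4271, -0.3145, 0.2193]
tcp_rot: [[-0.135, 0.991, 0.0], [0.991, 0.135, -0.0], [-0.0, 0.0, -1.0]]
force: [-0.7, -0.7, -4.8]
opening: 0.451
grasp_force: 29.9
```

```bash
python3 wt.py
python3 - <<'E'
from h import *
s=read_state(); print(np.abs(s["qvel"]).max())
# rotor/stand scene unchanged from side view? near bucket + pin
d=capture("side")["color"].astype(int); b=cv2.imread("pics/side0.png")[:,:,::-1].astype(int)
for n,(u,v,w) in dict(near=(249,188,22),beaker=(353,208,12),bottle=(262,150,18),carton=(346,180,14),pink=(257,230,20)).items():
    A=b[v-w:v+w,u-w:u+w].sum(2).astype(np.float32);B=d[v-w:v+w,u-w:u+w].sum(2).astype(np.float32); print(n,cv2.phaseCorrelate(A,B),np.abs(A-B).mean())
# held bucket upright in side view: grey mask edges
p=s["position"]
c=capture("side")
for z in (-.099,-.06,-.03): 
    u,v=proj(c,p+[0,0,z]); print((u,v)); r=d[int(v),int(u)-25:int(u)+26].sum(1)//3; print(r.tolist())
E
```

```text
21.45 [ 0.42708886 -0.31453655  0.21927207] [-3.04288602e-05  2.21840461e-05 -9.99999999e-01] 0.448455375675854 29.92972837993875
F [-0.01808407  0.02242246 -5.31423159] [0.37625718 0.27226801 0.34058426] M [ 0.01367959 -0.11062326 -0.00806101]
0.06601228699969804
near ((0.7552428923516139, 0.3132103623632858), 0.8304442266770351) 78.11157
beaker ((-0.04104840119767239, 0.005649574918429323), 1.0023461405394807) 4.1284723
bottle ((-0.2096684387429768, -0.1324437348679126), 0.7422511172883305) 11.090278
carton ((-0.027672766119057002, -0.06174687552522329), 1.014311474694146) 4.3227043
pink ((-0.2768017276739556, 0.0775001528184518), 0.37157233864068984) 86.01625
(np.float64(232.04258076211906), np.float64(283.83239752421537))
[28, 30, 30, 27, 27, 26, 23, 18, 27, 26, 27, 29, 40, 79, 101, 109, 113, 116, 116, 116, 118, 117, 117, 116, 115, 115, 112, 109, 105, 103, 99, 96, 89, 82, 68, 50, 40, 41, 38, 39, 39, 40, 48, 45, 48, 46, 48, 53, 50, 44, 48]
(np.float64(230.22766878899296), np.float64(270.5550643008642))
[214, 130, 50, 38, 34, 37, 33, 37, 31, 40, 35, 32, 39, 63, 97, 109, 114, 116, 117, 118, 117, 90, 69, 88, 94, 93, 75, 72, 102, 110, 108, 104, 98, 95, 85, 76, 52, 37, 36, 36, 38, 36, 36, 35, 37, 38, 39, 37, 34, 34, 34]
(np.float64(228.77537010397296), np.float64(259.93049745334224))
[221, 221, 220, 220, 212, 127, 51, 36, 34, 36, 33, 36, 61, 132, 161, 166, 147, 127, 106, 96, 89, 91, 88, 88, 87, 86, 84, 86, 94, 99, 137, 151, 164, 165, 147, 106, 76, 56, 39, 35, 35, 35, 39, 34, 37, 36, 36, 35, 34, 35, 38]
```

The bucket is held upright and still, centred above the tray with its underside about 0.12 m up. The other objects I could check have not moved. Handing in.

```bash
python3 -c "
from rig import *
print(hand_in())"
```

```text
the job is handed in; nothing more can be done
None
```

I handed the job in at about 21.5 s: the lock pin is home, the lighter bucket (about 0.22 kg) hangs back in the near (−x) place, and the gripper is holding the heavier one (about 0.52 kg) upright and still above the black tray.

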